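# Clamp the grip trainer in the shelf's screw clamp

## Task

Mount the grey grip trainer in the screw clamp: stand it on the clamp's bed and slide its flat foot, square between the guides, under the pad until its tip gently meets the back stop. Then turn the T-handle clockwise (seen from above) until the rising resistance shows that the foot is clamped firmly but not crushed, let go of the handle, and leave the other gear where it is.

Things in the scene. Friction and masses are not known exactly. Their poses are not given: they have to be found in the camera images.
- trainer_grip (a point): Grip trainer, loose grey plastic, 0.25 kg: flat foot 170 x 40 x 14 mm with an upright flat-sided grip (30 mm along x, 24 across, top 115 mm above the foot's underside) near its rear end, and a 22 mm grip behind it leaning to the rear. This point: on the upright grip's axis, 65 mm above the foot's underside. x points along the foot to its tip, 135 mm ahead; z up. Starts standing on the work surface.
- trainer_tip (a point): Middle of the end face of the trainer's foot (the end that goes into the clamp), 7 mm above the foot's underside; axes as for trainer_grip.
- clamp: Steel screw clamp, fixed. Origin: on the vertical screw axis, at the work surface; x points into the clamp (open front to back stop), z up. Bed top 20 mm above the origin, from x = -200 to +85 mm, 110 mm wide. Overhead arm z = 79 to 111 mm, 40 mm wide, from x = -25 mm back to a column behind the stop; the frame is nowhere higher than 111 mm. Foot home: upright grip at x = -100 mm.
- throat (a point): Point on the bed's top, under the screw (20 mm above the clamp's origin, axes as the clamp's). Here the foot lies between two guides 8 mm high and 50 mm apart inside; they run from 45 mm in front of this point back to the stop and flare to 60 mm apart at 70 mm in front of it.
- backstop: Steel block at the rear of the bed: origin and axes as the clamp's; its front face is at x = +35 mm, 50 mm wide, from z = 20 to 48 mm. The foot's tip is to meet it gently (a push over 25 N damages the foot).
- screw: Screw spindle with a 28 mm swivel pad at its lower end; axes as the clamp's, origin on the screw axis, near the work surface. Sinks 5 mm per radian that the T-handle turns clockwise. At the start the pad clears a foot on the bed by 3 to 12 mm: how far it is screwed onto the spindle differs each time and is not reported, so the contact must be felt. Left alone it stays, but springs back to 40 N if tighter.
- spindle (a point): Point on the screw axis 105 mm below the T-handle as built, sinking with the screw. Feel: turning the free screw takes a steady 0.2 N m; once the pad bears on the foot, each further radian adds 0.5 N m (105 N of clamping). Good: about 30 N, 0.15 N m above free. Under 12 N is loose, over 55 N (0.28 above free) crushes. Beware: if the hand stops or backs off a hair the friction of 0.2 N m turns round.
- handle_mid (a point): Middle of the T-handle's steel cross bar, on the screw axis, 165 mm above the work surface; it turns but does not sink. Bar: 76 mm long along this point's x (95 mm over its end knobs, 19 mm across), 14 mm wide along y, 16 mm high, on a 13 mm stem; 30 mm free below it. Take it at its middle from above, across the 14 mm; clockwise from above tightens, about 1 to 3 rad in all, so one to three grasps.
Mind the look-alikes: they are no part of the job. Of the things shaped like the part that bears trainer_grip, the grey one is meant.

How it is judged:
On the way, in this order (a step that is already met when the one before it is completed fails the run):
1. the trainer's foot lies flat on the bed with its tip at the back stop (x of trainer_tip in the frame of clamp above 0.031 m and y of trainer_tip in the frame of clamp between -0.009 and 0.009 m and z of trainer_tip in the frame of clamp between 0.023 and 0.031 m and angle between the x axis of trainer_tip and the x axis of clamp, either way round below 0.12 rad and angle between trainer_tip's own z axis and vertical below 0.06 rad), for 0.2 s.
2. the screw clamps the foot (all of step 1 and contact force between screw and trainer above 12 N), for 0.2 s.
At the end, for the whole second after the job is handed in: Trainer at rest on the bed, foot flat, tip within 4 mm of the back stop, within 9 mm of the middle line, square within 0.12 rad; pad presses on it with 12 to 55 N; handle released; other loose gear within 30 mm of its start (all of step 2 and contact force between screw and trainer below 55 N and linear speed of trainer below 0.02 m/s and distance of each of collar_a, collar_b, shaker, kettlebell, tub, dumbbell from where it was at the start of the episode below 0.03 m); the robot touches nothing.
It fails at once if the clamp crushes the foot (over 55 N) (contact force between screw and trainer above 55 N).
It fails at once if the foot is rammed into the back stop (over 25 N) (contact force between backstop and trainer above 25 N).
It fails at once if other gear is knocked about (distance of any of collar_a, collar_b, shaker, kettlebell, tub, dumbbell from where it was at the start of the episode above 0.03 m).
It also fails if it takes over 72 s, if anything falls off the work surface, if the arm or the gripper's body presses on something with over 40 N, if the wrist force passes 120 N, or if a joint passes its speed limit or range.

## Robot

A 6-joint arm with a two-finger parallel gripper is mounted at the origin on the work surface. World frame = base frame: x ahead of the robot, y to its left, z up, the work surface at z = 0. Lengths are in m, angles in rad, forces in N, time in s.
With the tool pointing down it reaches from about 0.4 to 0.825 m from the base axis. Payload 7 kg.
Tool frame: the origin (TCP) lies between the finger pads; the fingertips stand 22 mm ahead of it and the grasp point (between the pads) lies 3 mm ahead of it; z points along the fingers, y is the direction in which the jaws open and shut (so a half turn about z gives the same grasp; the last joint's range is limited). The gripper opens to 88 mm and grips with 3 to 60 N. Pads are 19 mm wide; open, the fingers measure 130 mm over their backs; the gripper's body (78 mm by 193 mm) begins 47 mm behind the grasp point.
Start: joints at [1.537, 0.359, 0.012, 0, -1.224, -0.288], TCP at [0.213, 0.64, 0.249] pointing down, gripper open.
Joint ranges: [-3.07, 3.07], [-1.43, 2.12], [-1.02, 1.25], [-3.03, 1.67], [-3.05, -0], [-3.03, 3.03]. Speed limits (rad/s): [2.39, 2.39, 3.01, 3.14, 3.14, 3.14].

## Interface

Orientations are given as [roll, pitch, yaw] about the fixed x, y, z axes, in that order (R = Rz(yaw) Ry(pitch) Rx(roll)).
In Python, from station import arm, optics gives the robot as it stands. The module is installed in compiled form; this text tells all that it offers.
- The arm moves only by the tool jog_arm, never from a script. Its argument "motion" is a list that holds one entry, the list of rows, each a list of 7 numbers: the shift along the tool's x, y, z in m, then the turn, a rotation vector about the tool's x, y, z in degrees, then the finger opening in m, from 0 to 0.0876. In form: [[[x, y, z, rx, ry, rz, grip], ...]]. A call has 1 to 8 rows; each row is the pose to reach, as a shift and turn from the pose measured when the call began, along the tool's axes at that moment; what a row does not reach only later rows make up. A row lasts 1/10 s, in which the tool goes at most 50 mm and 8.59 degrees, less where a joint would pass 70% of its speed; a pose out of reach is approached as far as the arm can. A call with a gripper value outside its range is refused whole. The fingers move at their own pace and stop on an object; "newtons" is the grip in N (left out, the last holds). Time passes only in rows, so rows that repeat a pose let the fingers close. It gives the time, the measured TCP pose, the force and the opening at its end, in the units of the state.
- arm.get_state(): the state, without advancing time (a new reading comes with each control period).
- optics.grab_frame(name): name is "side" or "top"; returns the picture (420x560x3 uint8, red, green, blue); there is no depth.
- optics.camera_model(name): a dict with "mtx" (3x3 intrinsics, pixels), "R" (3x3) and "t" (3): a world point X has camera coordinates R X + t. Camera axes: x right, y down, z forward; pixel columns grow to the right and rows downward; lengths in m; the calibration is good to about 2 mm. A picture is of the moment at which its call begins. camera_model takes no time and is no camera call.
- arm.job_done(): hands the job in, once; it reports no verdict.
The state is a dict: "t": time; "q": joint angles; "qd": joint speeds; "joint_efforts": joint torques, N m; "eef_pos": TCP position; "ee_rot": TCP orientation; "force": force on the tool from outside, world axes, zero at the start; "moment": the same for the moment, N m; "width": finger opening in m.
Only numpy, scipy, OpenCV 4.12 (cv2) and the standard library are available. Lean on these libraries where they do the work, as an engineer would, in place of code of your own. Each camera call takes 0.05 s, during which the arm holds its last target.

## Working session

There is one attempt and no reset: what is moved stays moved. The work goes in short steps, Python scripts to look and compute and a tool call to move; the robot and the scene stay as the last step left them, time stands still between calls to the robot, and variables do not carry over. Pictures are saved under pics/ and viewed, and the job is handed in when it is done.

Besides the shell and the picture viewer there is one more tool, called by a JSON object that holds its "api" and its "payload". jog_arm: Moves the arm, as the interface text tells. Its arguments: {"type":"object","properties":{"motion":{"type":"array","items":{"type":"array","items":{"type":"array","items":{"type":"number"}}}},"newtons":{"type":"number"}},"required":["motion"]}

```bash
mkdir -p pics; python3 - <<'E'
from station import arm, optics
import cv2, json
s=arm.get_state(); print(s)
for n in("side","top"):
    f=optics.grab_frame(n); cv2.imwrite(f"pics/{n}0.png",f[:,:,::-1])
    m=optics.camera_model(n); print(n,m)
E
```

```text
{'t': 0.0, 'q': array([ 1.53708323e+00,  3.59377419e-01,  1.10265737e-02, -3.37322172e-04,
       -1.22416157e+00, -2.88085460e-01]), 'qd': array([-5.55947979e-04, -6.27321995e-04, -7.89145149e-05, -6.52924101e-04,
       -8.14159459e-04, -1.90695684e-03]), 'joint_efforts': array([-9.23747939e-04, -5.82714558e+01,  2.93051273e+01,  6.99724853e+00,
        6.86983185e-03, -1.68769852e-04]), 'eef_pos': array([0.21337622, 0.63987067, 0.24761708]), 'ee_rot': array([ 3.13985718e+00, -1.83580187e-04, -3.21913274e-01]), 'force': array([-0.05334395, -0.82105649,  0.24798703]), 'moment': array([ 0.05547188, -0.02148753, -0.08236604]), 'width': 0.08768391522789315}
side {'mtx': array([[455.13991051,   0.        , 292.44165718],
       [  0.        , 455.13991051, 208.7176813 ],
       [  0.        ,   0.        ,   1.        ]]), 'R': array([[ 0.9154923 , -0.40189695, -0.01878003],
       [-0.29973545, -0.65015062, -0.69818539],
       [ 0.26838873,  0.64481239, -0.71567065]]), 't': array([-0.31300008,  0.3424059 ,  0.96524593])}
top {'mtx': array([[540.14271842,   0.        , 272.01553524],
       [  0.        , 540.14271842, 209.49701376],
       [  0.        ,   0.        ,   1.        ]]), 'R': array([[ 0.03423181, -0.99941263,  0.00160864],
       [-0.97786772, -0.03382619, -0.20647157],
       [ 0.2064047 ,  0.00549486, -0.97845128]]), 't': array([0.18984302, 0.46830865, 1.20617191])}
```

View pics/side0.png

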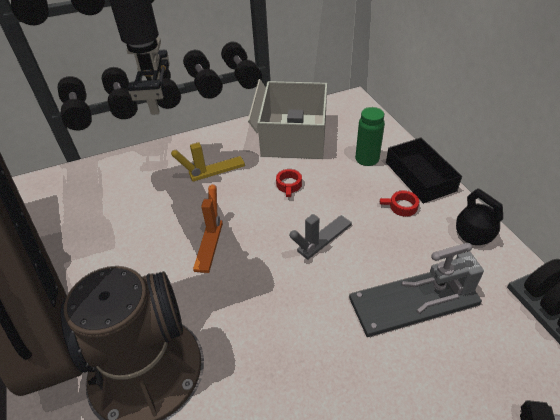

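View pics/top0.png

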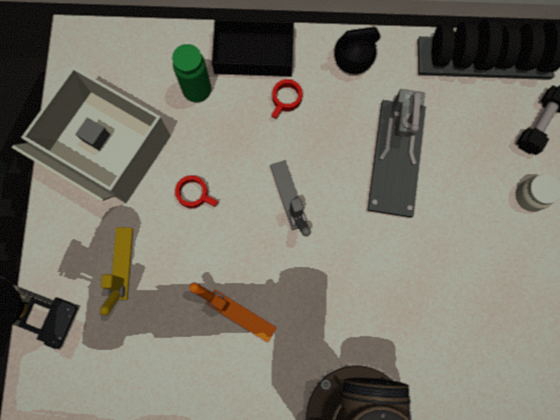

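Three look-alikes appear in the top view: yellow (118,265), orange (232,310) and grey (292,198). The grey one is meant. The clamp is at (398,155), and the small grey block in the bin at (93,132) is not a trainer. I'll confirm in an enlarged crop.

```bash
python3 - <<'E'
import cv2, numpy as np
t=cv2.imread("pics/top0.png"); s=cv2.imread("pics/side0.png")
a=cv2.resize(t[150:245,255:325],None,fx=6,fy=6,interpolation=cv2.INTER_CUBIC)
b=cv2.resize(t[75:225,355:435],None,fx=3.8,fy=3.8,interpolation=cv2.INTER_CUBIC)
c=np.zeros((600,800,3),np.uint8);c[:570,:420]=a[:570];c[:570,430:430+b.shape[1]]=b[:570]
cv2.imwrite("pics/crop1.png",c)
a=cv2.resize(s[200:345,280:490],None,fx=3.8,fy=3.8,interpolation=cv2.INTER_CUBIC)
cv2.imwrite("pics/crop2.png",a)
E
```

```text
(no output)
```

View pics/crop1.png

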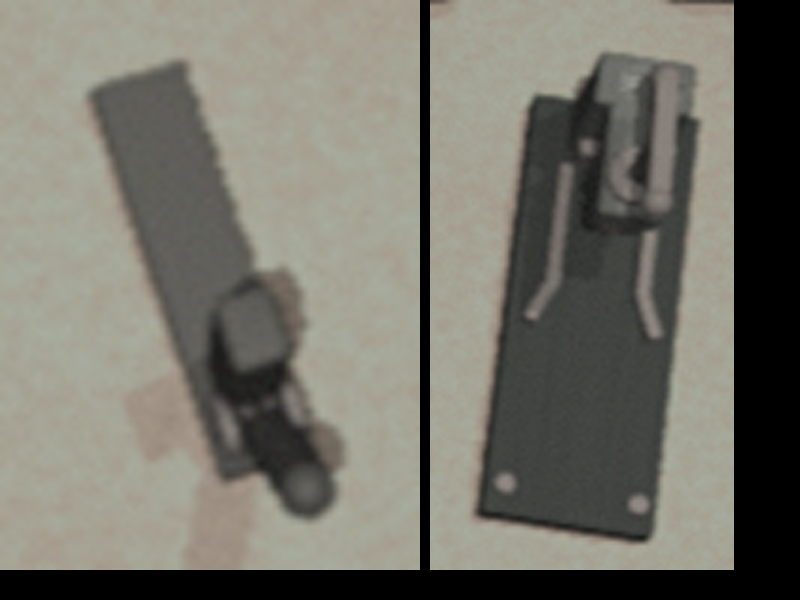

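View pics/crop2.png

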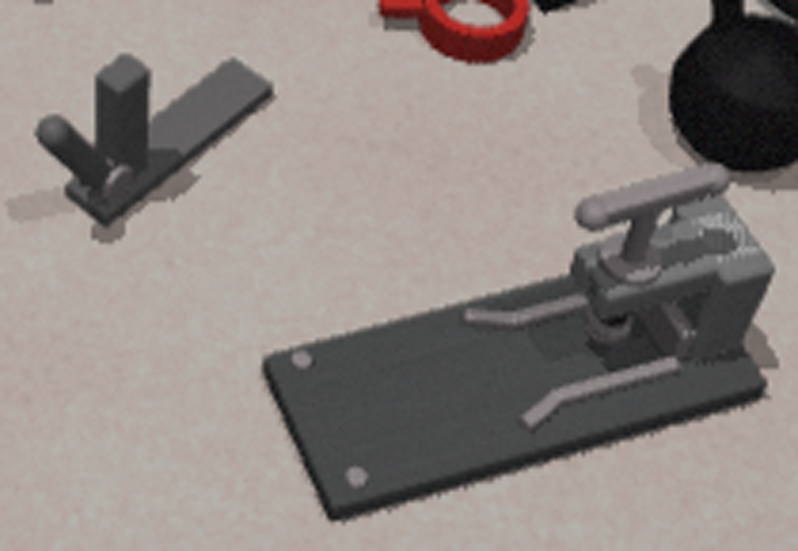

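```bash
cat > h.py <<'E'
import numpy as np, cv2
from station import arm, optics
M={n:optics.camera_model(n) for n in("side","top")}
def cast(n,p,z):
    m=M[n]; C=-m["R"].T@m["t"]; d=m["R"].T@np.linalg.solve(m["mtx"],[p[0],p[1],1.])
    return C+d*(z-C[2])/d[2]
def proj(n,X):
    m=M[n]; c=m["R"]@np.asarray(X,float)+m["t"]; u=m["mtx"]@c; return u[:2]/u[2]
E
python3 - <<'E'
from h import *
T=lambda x,y:(255+x/6-.4,150+y/6-.4)
B=lambda x,y:(355+(x-430)/3.8-.4,75+y/3.8-.4)
S=lambda x,y:(280+x/3.8-.4,200+y/3.8-.4)
np.set_printoptions(precision=4,suppress=True)
print("trainer foot z14");
for p in [(92,92),(186,62),(252,262),(222,478)]: print(cast("top",T(*p),.014))
for p in [(235,60),(272,92),(105,220),(68,190)]: print(" side",cast("side",S(*p),.014 ))
print("griptop")
for p in [(218,310),(263,285),(290,340),(243,370)]: print(cast("top",T(*p),.115))
for p in [(97,75),(123,56),(150,68),(128,92)]: print(" side",cast("side",S(*p),.115))
print("bed")
for p in [(480,513),(648,536),(533,97),(698,120)]: print(cast("top",B(*p),.02))
for p in [(264,360),(332,515),(765,380)]: print(" side",cast("side",S(*p),.02))
print("bolts")
for p in [(505,482),(638,503)]: print(cast("top",B(*p),.021))
for p in [(302,359),(357,477)]: print(" side",cast("side",S(*p),.021))
print("handle z165, ends")
for p in [(664,75),(655,200)]: print(cast("top",B(*p),.165))
for p in [(593,210),(715,180)]: print(" side",cast("side",S(*p),.165))
print("guide bends/tips z28")
for p in [(532,317),(655,335),(553,275),(645,290),(565,165)]: print(cast("top",B(*p),.028))
E
```

```text
trainer foot z14
[0.5793 0.2149 0.014 ]
[0.5933 0.1772 0.014 ]
[0.5107 0.1483 0.014 ]
[0.4226 0.158  0.014 ]
 side [0.5834 0.2145 0.014 ]
 side [0.5924 0.1759 0.014 ]
 side [0.4361 0.121  0.014 ]
 side [0.4242 0.1546 0.014 ]
griptop
[0.4675 0.1644 0.115 ]
[0.4775 0.1481 0.115 ]
[0.4571 0.1377 0.115 ]
[0.4453 0.1547 0.115 ]
 side [0.447  0.1575 0.115 ]
 side [0.4693 0.1656 0.115 ]
 side [0.4804 0.1488 0.115 ]
 side [0.4586 0.1359 0.115 ]
bed
[ 0.4752 -0.0216  0.02  ]
[ 0.4641 -0.1264  0.02  ]
[ 0.7545 -0.0569  0.02  ]
[ 0.7423 -0.1643  0.02  ]
 side [ 0.477  -0.0227  0.02  ]
 side [ 0.462  -0.1309  0.02  ]
 side [ 0.7458 -0.1604  0.02  ]
bolts
[ 0.4954 -0.0371  0.021 ]
[ 0.4848 -0.1203  0.021 ]
 side [ 0.4982 -0.0322  0.021 ]
 side [ 0.4871 -0.1162  0.021 ]
handle z165, ends
[ 0.7071 -0.1034  0.165 ]
[ 0.6303 -0.0966  0.165 ]
 side [ 0.634  -0.0922  0.165 ]
 side [ 0.7087 -0.1028  0.165 ]
guide bends/tips z28
[ 0.6018 -0.0535  0.028 ]
[ 0.5926 -0.1313  0.028 ]
[ 0.6302 -0.067   0.028 ]
[ 0.6222 -0.1255  0.028 ]
[ 0.7049 -0.0755  0.028 ]
```

The crop shows the grey trainer: foot tip corners at top px (270,165) and (286,160), rear corner (292,230), and the upright grip's flat top with the leaning grip behind it. The two views agree within about 4 mm, and sizes fit: 40 mm width, ~167–170 mm length, bed 282×106. I'll refine the clamp's yaw by line fits and plan the approach.

```bash
cat >> h.py <<'E'
from scipy.spatial.transform import Rotation as Ro
def rows(pos,yaw):
    s=arm.get_state(); R=Ro.from_euler("xyz",s["ee_rot"]); G=Ro.from_euler("xyz",[np.pi,0,yaw])
    d=R.inv().apply(np.array(pos)-s["eef_pos"]); r=(R.inv()*G).as_rotvec(degrees=True)
    print("t %.2f"%s["t"],"delta m",np.round(d,4),"rot deg",np.round(r,2),"rows",max(np.linalg.norm(d)/.05,np.linalg.norm(r)/8.59).round(1))
def tri(pt,ps):
    P=[M[n]["mtx"]@np.c_[M[n]["R"],M[n]["t"]] for n in("top","side")]
    X=cv2.triangulatePoints(P[0],P[1],np.array(pt,float),np.array(ps,float))[:,0]; return X[:3]/X[3]
E
python3 - <<'E'
from h import *
np.set_printoptions(precision=4,suppress=True)
f=cv2.imread("pics/top0.png"); g=cv2.GaussianBlur(f,(3,3),0).max(2)
m=((g<95)*255).astype(np.uint8); m[:, :350]=0; m[:,440:]=0; m[:80]=0; m[230:]=0
cs,_=cv2.findContours(m,cv2.RETR_EXTERNAL,cv2.CHAIN_APPROX_NONE); c=max(cs,key=cv2.contourArea)[:,0,:]
W=np.array([cast("top",p,.02)[:2] for p in c])
ya=-.12; e=np.array([np.cos(ya),np.sin(ya)]); n=np.array([-e[1],e[0]]); o=np.array([.669,-.0985])
L=np.c_[(W-o)@e,(W-o)@n]
for nm,k in (("left",(L[:,1]>.04)&(L[:,0]>-.18)&(L[:,0]<.05)),("right",(L[:,1]<-.04)&(L[:,0]>-.18)&(L[:,0]<.05)),("front",(L[:,0]<-.18)&(abs(L[:,1])<.04))):
    v=cv2.fitLine(W[k].astype(np.float32),cv2.DIST_HUBER,0,1e-4,1e-4).ravel(); print(nm,k.sum(),np.arctan2(v[1],v[0]),"mean local",L[k].mean(0))
T=lambda x,y:(255+x/6-.4,150+y/6-.4); B=lambda x,y:(355+(x-430)/3.8-.4,75+y/3.8-.4); S=lambda x,y:(280+x/3.8-.4,200+y/3.8-.4)
print("lean tip",tri(T(305,485),S(52,130)),"griptop",tri(T(253,326),S(124,73)),"handle front",tri(B(655,200),S(593,210)),"back",tri(B(664,75),S(715,180)))
rows([.461,.151,.22],.35)
E
```

```text
left 89 -0.12783203 mean local [-0.0663  0.0533]
right 105 -0.1296281 mean local [-0.0523 -0.0526]
front 33 1.4351933 mean local [-0.2034 -0.0002]
lean tip [0.4041 0.1308 0.11  ] griptop [0.4623 0.1513 0.1156] handle front [ 0.629  -0.0954  0.1706] back [ 0.7072 -0.1033  0.1659]
t 0.10 delta m [0.3896 0.3855 0.0283] rot deg [  0.08   0.02 -38.5 ] rows 11.0
```

{"api": "jog_arm", "payload": {"motion": [[[0.39,0.386,0.028,0,0,-38.5,0.0876],[0.39,0.386,0.028,0,0,-38.5,0.0876],[0.39,0.386,0.028,0,0,-38.5,0.0876],[0.39,0.386,0.028,0,0,-38.5,0.0876],[0.39,0.386,0.028,0,0,-38.5,0.0876],[0.39,0.386,0.028,0,0,-38.5,0.0876],[0.39,0.386,0.028,0,0,-38.5,0.0876],[0.39,0.386,0.028,0,0,-38.5,0.0876]]], "newtons": 30}}

```text
t: 0.9
eef_pos: [0.394, 0.2818, 0.2279]
ee_rot: [3.14, 0.001, 0.35]
force: [0.6, -0.2, 0.5]
width: 0.0877
```

```bash
python3 -c "
from h import *
rows([.461,.151,.22],.35)"
```

```text
t 0.90 delta m [0.018  0.1458 0.0081] rot deg [0.06 0.04 0.03] rows 2.9
```

{"api": "jog_arm", "payload": {"motion": [[[0.018,0.146,0.008,0,0,0,0.0876],[0.018,0.146,0.008,0,0,0,0.0876],[0.018,0.146,0.008,0,0,0,0.0876],[0.018,0.146,0.008,0,0,0,0.0876],[0.018,0.146,0.008,0,0,0,0.0876]]]}}

```text
t: 1.4
eef_pos: [0.4613, 0.1495, 0.2198]
ee_rot: [3.14, 0.001, 0.347]
force: [0.6, 1.1, -0.9]
width: 0.0878
```

```bash
python3 -c "
from h import *
for n in('side','top'):
    f=optics.grab_frame(n)[:,:,::-1]; f=f[130:330,200:420] if n=='side' else f[100:300,180:400]
    cv2.imwrite(f'pics/{n}1.png',cv2.resize(f,None,fx=3,fy=3))
rows([.461,.151,.09],.35)"
```

```text
t 1.50 delta m [1.0e-04 1.0e-04 1.3e-01] rot deg [0.06 0.05 0.03] rows 2.6
```

View pics/side1.png

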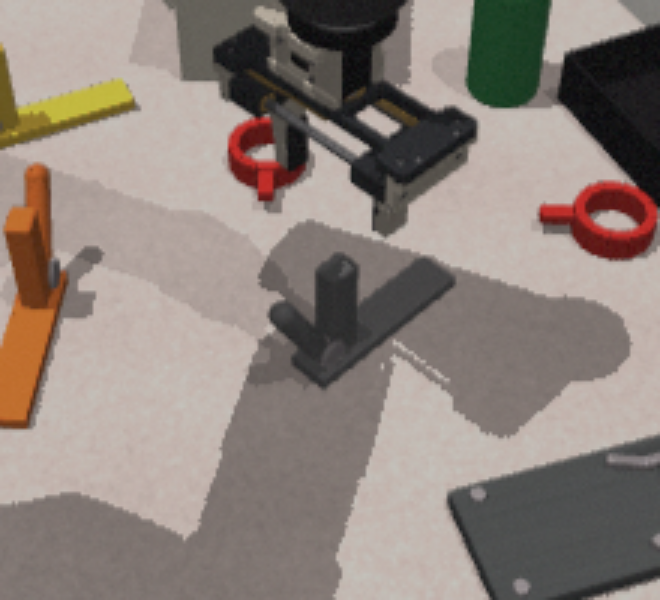

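The gripper is over the grey trainer, with the fingers on either side of the upright grip (crop px (337,290)). Descending, then closing.

{"api": "jog_arm", "payload": {"motion": [[[0,0,0.04,0,0,0,0.0876],[0,0,0.08,0,0,0,0.0876],[0,0,0.11,0,0,0,0.0876],[0,0,0.13,0,0,0,0.0876],[0,0,0.13,0,0,0,0.0876]]]}}

```text
t: 2.0
eef_pos: [0.4588, 0.1514, 0.0876]
ee_rot: [3.139, 0.006, 0.353]
force: [0.1, -0.0, 0.3]
width: 0.0879
```

{"api": "jog_arm", "payload": {"motion": [[[0,0,0,0,0,0,0.01],[0,0,0,0,0,0,0.01],[0,0,0,0,0,0,0.01],[0,0,0,0,0,0,0.01],[0,0,0,0,0,0,0.01],[0,0,0,0,0,0,0.01],[0,0,0,0,0,0,0.01],[0,0,0,0,0,0,0.01]]], "newtons": 30}}

```text
t: 2.8
eef_pos: [0.4588, 0.1513, 0.0876]
ee_rot: [3.139, 0.006, 0.353]
force: [0.0, -0.2, 0.0]
width: 0.029
```

{"api": "jog_arm", "payload": {"motion": [[[0,0,0,0,0,0,0.01],[0,0,0,0,0,0,0.01],[0,0,0,0,0,0,0.01],[0,0,0,0,0,0,0.01]]]}}

```text
t: 3.2
eef_pos: [0.4588, 0.1513, 0.0876]
ee_rot: [3.139, 0.006, 0.353]
force: [-0.3, 0.0, -0.2]
width: 0.024
```

Width is 24 mm, as given. Lifting.

{"api": "jog_arm", "payload": {"motion": [[[0,0,-0.01,0,0,0,0.01],[0,0,-0.03,0,0,0,0.01],[0,0,-0.05,0,0,0,0.01],[0,0,-0.07,0,0,0,0.01],[0,0,-0.07,0,0,0,0.01]]]}}

```text
t: 3.7
eef_pos: [0.4604, 0.1524, 0.1604]
ee_rot: [3.14, 0.002, 0.353]
force: [0.2, 1.0, -3.0]
width: 0.0237
```

```bash
python3 -c "
from h import *
f=optics.grab_frame('side')[:,:,::-1][130:330,200:420]
cv2.imwrite('pics/side2.png',cv2.resize(f,None,fx=3,fy=3))
o=np.array([.669,-.0995]);y=-.128;e=np.array([np.cos(y),np.sin(y)])
p=o-.22*e;print(p);rows([*p,.158],y)"
```

```text
[ 0.45079978 -0.07141683]
t 3.75 delta m [-0.0853  0.2067  0.0014] rot deg [ 0.13  0.18 27.53] rows 4.5
```

View pics/side2.png

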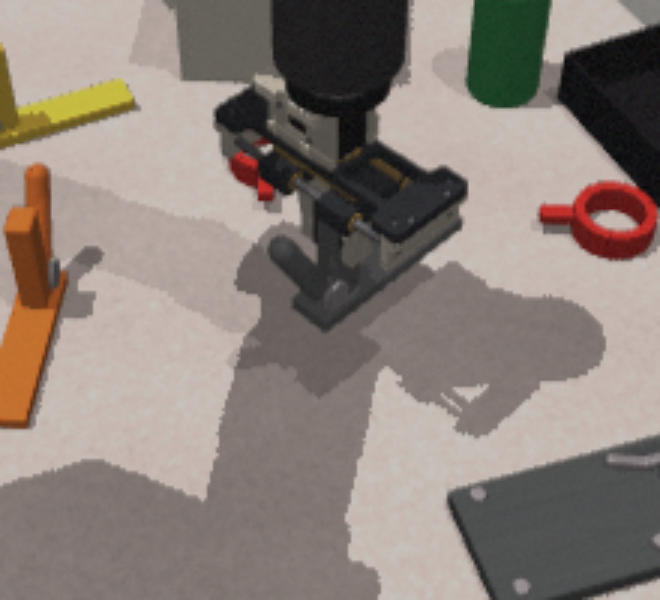

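The trainer hangs level in the gripper, foot clear of the table. Moving in front of the clamp.

{"api": "jog_arm", "payload": {"motion": [[[-0.085,0.207,0.001,0,0,27.5,0.01],[-0.085,0.207,0.001,0,0,27.5,0.01],[-0.085,0.207,0.001,0,0,27.5,0.01],[-0.085,0.207,0.001,0,0,27.5,0.01],[-0.085,0.207,0.001,0,0,27.5,0.01],[-0.085,0.207,0.001,0,0,27.5,0.01],[-0.085,0.207,0.001,0,0,27.5,0.01]]]}}

```text
t: 4.45
eef_pos: [0.4504, -0.0723, 0.1575]
ee_rot: [3.138, 0.004, -0.13]
force: [0.9, -0.6, -3.2]
width: 0.0239
```

```bash
python3 -c "
from h import *
o=np.array([.669,-.0995]);y=-.128;e=np.array([np.cos(y),np.sin(y)])
p=o-.22*e;rows([*p,.1125],y)"
```

```text
t 4.45 delta m [ 0.0004 -0.001   0.045 ] rot deg [ 0.19  0.24 -0.09] rows 0.9
```

{"api": "jog_arm", "payload": {"motion": [[[0,-0.001,0.03,0.2,0.2,0,0.01],[0,-0.001,0.045,0.2,0.2,0,0.01],[0,-0.001,0.045,0.2,0.2,0,0.01],[0,-0.001,0.045,0.2,0.2,0,0.01]]]}}

```text
t: 4.85
eef_pos: [0.4505, -0.0708, 0.1125]
ee_rot: [3.141, 0.001, -0.128]
force: [0.9, -0.3, -2.6]
width: 0.0239
```

```bash
python3 -c "
from h import *
f=optics.grab_frame('side')[:,:,::-1];cv2.imwrite('pics/s3raw.png',f);f=f[170:350,290:490]
cv2.imwrite('pics/side3.png',cv2.resize(f,None,fx=3.3,fy=3.3,interpolation=2))
f=optics.grab_frame('top')[:,:,::-1];cv2.imwrite('pics/t3raw.png',f);f=f[75:275,330:450]
cv2.imwrite('pics/top3.png',cv2.resize(f,None,fx=3,fy=3,interpolation=2))
print(arm.get_state()['eef_pos'],arm.get_state()['ee_rot'])
"
```

```text
[ 0.45112857 -0.07080515  0.11325379] [-3.14112302e+00 -5.31607601e-04 -1.28465606e-01]
```

View pics/side3.png

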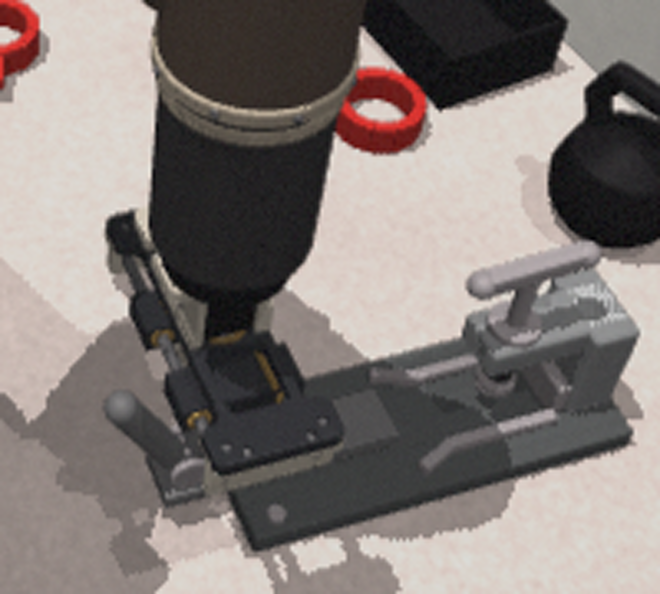

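View pics/top3.png

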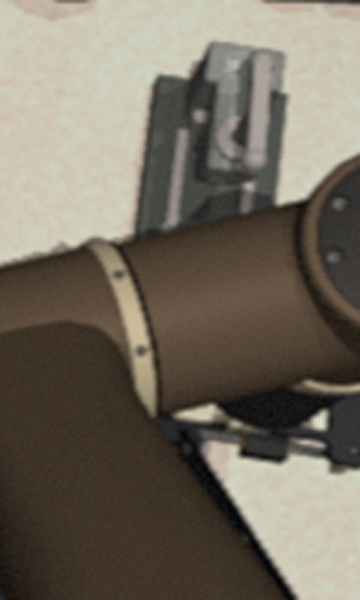

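The side view shows the foot over the bed, tip near crop (385,415), guides ahead, and wrist clear of the handle. I'll enlarge it to check the lateral alignment.

```bash
python3 -c "
import cv2
f=cv2.imread('pics/s3raw.png')[265:340,360:460]
cv2.imwrite('pics/side3z.png',cv2.convertScaleAbs(cv2.resize(f,None,fx=8,fy=8,interpolation=2),alpha=1.8))
"
```

```text
(no output)
```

View pics/side3z.png

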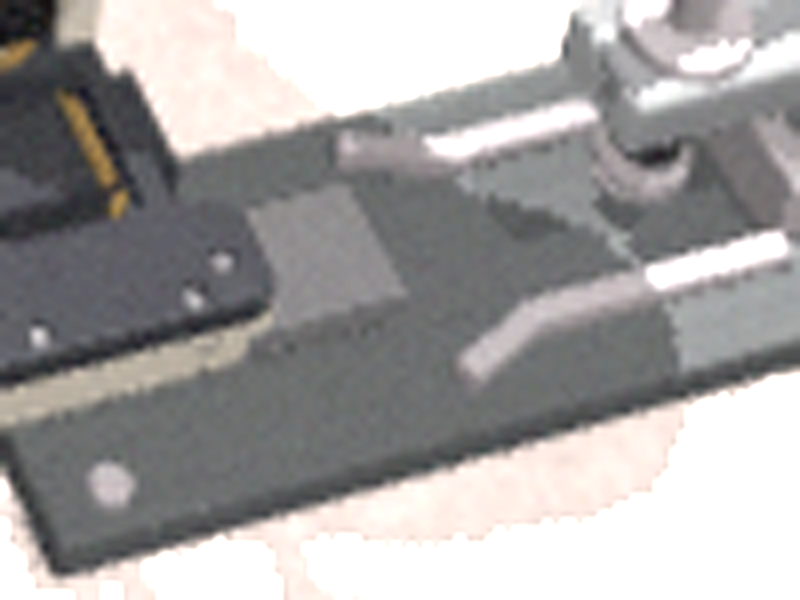

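```bash
python3 -c "
from h import *
np.set_printoptions(precision=4,suppress=True)
Z=lambda x,y:(360+x/8-.45,265+y/8-.45)
o=np.array([.669,-.0995]);y=-.128;e=np.array([np.cos(y),np.sin(y)]);n=np.array([-e[1],e[0]])
def L(p,z):
    w=cast('side',Z(*p),z)[:2]-o; return np.array([w@e,w@n])
for k,p,z in [('tipL',(345,185),.0395),('tipR',(408,297),.0395),('gTipL',(345,140),.028),('gTipR',(465,362),.028),('bendL',(437,145),.028),('bendR',(538,308),.028),('gEndL',(590,107),.028),('gEndR',(785,240),.028),('bolt',(110,484),.021),('bedFR',(60,565),.0)]: print(k,L(p,z))
s=arm.get_state();w=s['eef_pos'][:2]-o;print('tcp',w@e,w@n)
"
```

```text
tipL [-0.0816  0.0206]
tipR [-0.0814 -0.0188]
gTipL [-0.0694  0.0418]
gTipR [-0.0707 -0.0366]
bendL [-0.0444  0.0322]
bendR [-0.0428 -0.0267]
gEndL [0.0051 0.0312]
gEndR [ 0.0357 -0.027 ]
bolt [-0.1787 -0.0395]
bedFR [-0.195  -0.0482]
tcp -0.2197519853522549 0.0006486485362113131
```

{"api": "jog_arm", "payload": {"motion": [[[0,-0.0015,0.004,0,-0.3,0,0.01],[0.008,-0.0015,0.004,0,-0.3,0,0.01],[0.018,-0.0015,0.004,0,-0.3,0,0.01],[0.028,-0.0015,0.004,0,-0.3,0,0.01],[0.035,-0.0015,0.004,0,-0.3,0,0.01],[0.04,-0.0015,0.004,0,-0.3,0,0.01],[0.04,-0.0015,0.004,0,-0.3,0,0.01]]]}}

```text
t: 5.65
eef_pos: [0.4917, -0.0746, 0.1091]
ee_rot: [-3.141, 0.005, -0.129]
force: [0.1, 0.2, -3.6]
width: 0.0237
```

```bash
python3 -c "
from h import *
f=optics.grab_frame('side')[:,:,::-1];f=f[250:340,380:490]
cv2.imwrite('pics/side4.png',cv2.convertScaleAbs(cv2.resize(f,None,fx=6.6,fy=6.6,interpolation=2),alpha=1.6))
o=np.array([.669,-.0995]);y=-.128;e=np.array([np.cos(y),np.sin(y)]);n=np.array([-e[1],e[0]])
s=arm.get_state();w=s['eef_pos'][:2]-o;print('tcp',w@e,w@n,s['eef_pos'][2],s['ee_rot'],s['force'])
"
```

```text
tcp -0.17968782306574074 0.0019830339424357114 0.10902487324842 [-3.14130017  0.00529177 -0.12887076] [-1.00330598  0.14045625 -3.91436657]
```

View pics/side4.png

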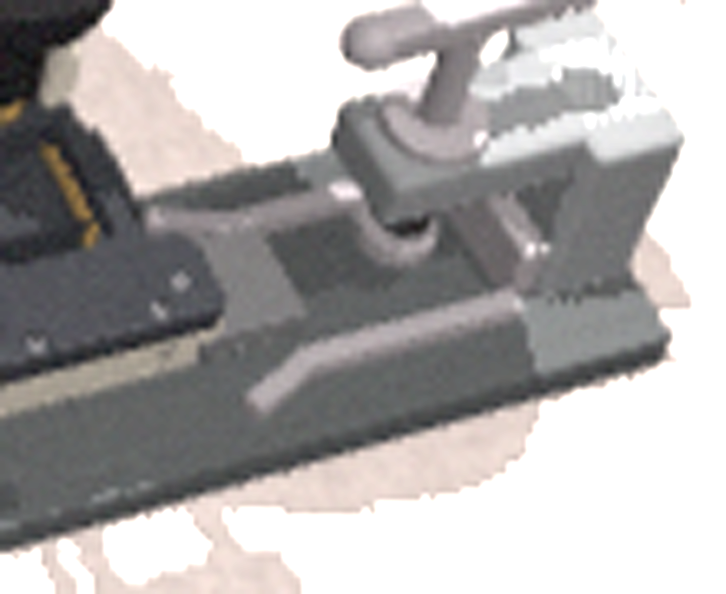

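The foot tip (crop (265,235)–(300,310)) sits centred between the guides. I'll advance further, then creep.

{"api": "jog_arm", "payload": {"motion": [[[0.01,0,0,0,0,0,0.01],[0.02,0,0,0,0,0,0.01],[0.03,0,0,0,0,0,0.01],[0.04,0,0,0,0,0,0.01],[0.05,0,0,0,0,0,0.01],[0.058,0,0,0,0,0,0.01],[0.062,0,0,0,0,0,0.01],[0.062,0,0,0,0,0,0.01]]]}}

```text
t: 6.5
eef_pos: [0.5529, -0.0827, 0.1084]
ee_rot: [-3.141, 0.006, -0.129]
force: [-0.6, 0.6, -3.6]
width: 0.0239
```

```bash
python3 -c "
from h import *
f=optics.grab_frame('side')[:,:,::-1];f=f[250:340,380:490]
cv2.imwrite('pics/side5.png',cv2.convertScaleAbs(cv2.resize(f,None,fx=6.6,fy=6.6,interpolation=2),alpha=1.6))
o=np.array([.669,-.0995]);y=-.128;e=np.array([np.cos(y),np.sin(y)]);n=np.array([-e[1],e[0]])
s=arm.get_state();w=s['eef_pos'][:2]-o;print('tcp',w@e,w@n,s['eef_pos'][2],s['ee_rot'],s['force'])
"
```

```text
tcp -0.1178118350902571 0.0018568483062917866 0.10841347182363593 [-3.14134139  0.00587509 -0.12917134] [-0.30035471 -0.07941101 -3.4698882 ]
```

View pics/side5.png

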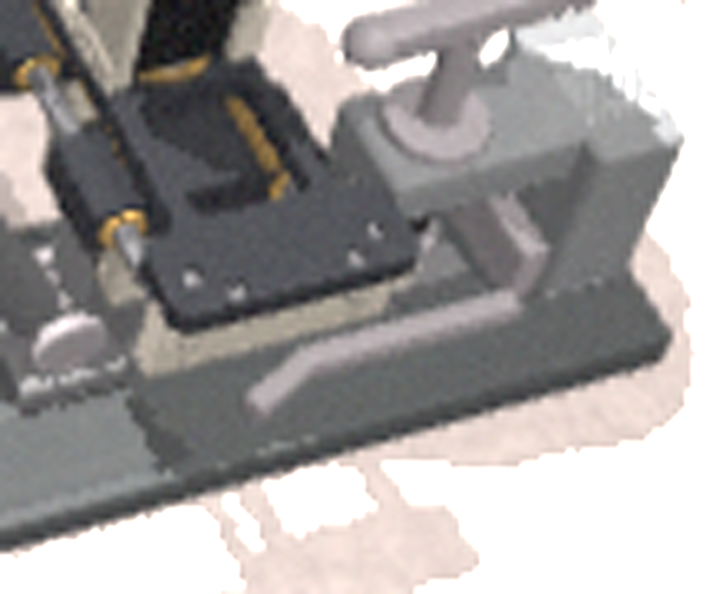

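{"api": "jog_arm", "payload": {"motion": [[[0.003,0,0,0,0,0,0.01],[0.006,0,0,0,0,0,0.01],[0.008,0,0,0,0,0,0.01],[0.008,0,0.0005,0,0,0,0.01],[0.008,0,0.001,0,0,0,0.01]]], "newtons": 15}}

```text
t: 7.05
eef_pos: [0.5606, -0.0836, 0.1076]
ee_rot: [-3.141, 0.005, -0.129]
force: [-0.6, 0.9, 2.1]
width: 0.0235
```

The foot is on the bed (force z went from −3.5 to +2 N). Creeping to the stop.

{"api": "jog_arm", "payload": {"motion": [[[0.001,0,0,0,0,0,0.01],[0.002,0,0,0,0,0,0.01],[0.003,0,0,0,0,0,0.01]]]}}

```text
t: 7.35
eef_pos: [0.5633, -0.0841, 0.1076]
ee_rot: [-3.142, 0.006, -0.129]
force: [-2.1, 0.5, -0.1]
width: 0.0241
```

{"api": "jog_arm", "payload": {"motion": [[[0.0005,0,0,0,0,0,0.01],[0.001,0,0,0,0,0,0.01]]]}}

```text
t: 7.55
eef_pos: [0.5641, -0.0843, 0.1076]
ee_rot: [-3.142, 0.006, -0.129]
force: [-1.5, 0.4, -0.6]
width: 0.0237
```

{"api": "jog_arm", "payload": {"motion": [[[0.0005,0,0,0,0,0,0.01],[0.001,0,0,0,0,0,0.01]]]}}

```text
t: 7.75
eef_pos: [0.5652, -0.0844, 0.1076]
ee_rot: [3.142, 0.006, -0.129]
force: [-2.1, -0.0, -1.0]
width: 0.0239
```

{"api": "jog_arm", "payload": {"motion": [[[0.0005,0,0,0,0,0,0.01],[0.001,0,0,0,0,0,0.01]]]}}

```text
t: 7.95
eef_pos: [0.5657, -0.0845, 0.1076]
ee_rot: [3.141, 0.007, -0.129]
force: [-4.2, 0.7, 2.8]
width: 0.024
```

{"api": "jog_arm", "payload": {"motion": [[[0.0005,0,0,0,0,0,0.01],[0.001,0,0,0,0,0,0.01]]]}}

```text
t: 8.15
eef_pos: [0.5658, -0.0847, 0.1076]
ee_rot: [3.141, 0.009, -0.129]
force: [-7.8, 2.6, 5.2]
width: 0.0236
```

The advance has stalled and the force has risen to about 8 N, at the predicted place (TCP x −0.104 in the clamp frame). That is the stop, met gently. I'll relax, open and look.

{"api": "jog_arm", "payload": {"motion": [[[0,0,0,0,0.2,0,0.01],[0,0,0,0,0.2,0,0.01],[0,0,0,0,0.2,0,0.01]]]}}

```text
t: 8.45
eef_pos: [0.5657, -0.0846, 0.1076]
ee_rot: [3.141, 0.005, -0.129]
force: [-1.9, 1.0, 0.1]
width: 0.0237
```

{"api": "jog_arm", "payload": {"motion": [[[0,0,0,0,0,0,0.035],[0,0,0,0,0,0,0.05],[0,0,0,0,0,0,0.05],[0,0,0,0,0,0,0.05],[0,0,0,0,0,0,0.05]]]}}

```text
t: 8.95
eef_pos: [0.5659, -0.0847, 0.1077]
ee_rot: [3.141, 0.005, -0.129]
force: [1.0, 0.2, 0.0]
width: 0.0495
```

{"api": "jog_arm", "payload": {"motion": [[[0,0,-0.02,0,0,0,0.05],[0,0,-0.06,0,0,0,0.05],[0,0,-0.1,0,0,0,0.05],[0,0,-0.14,0,0,0,0.05],[-0.05,0,-0.16,0,0,0,0.05],[-0.09,0,-0.17,0,0,0,0.05],[-0.09,0,-0.17,0,0,0,0.05]]]}}

```text
t: 9.65
eef_pos: [0.4744, -0.0731, 0.2809]
ee_rot: [-3.14, 0.001, -0.129]
force: [1.0, 0.3, -0.2]
width: 0.0498
```

```bash
python3 -c "
from h import *
f=optics.grab_frame('side')[:,:,::-1];cv2.imwrite('pics/s6raw.png',f);f=f[210:340,330:490]
cv2.imwrite('pics/side6.png',cv2.convertScaleAbs(cv2.resize(f,None,fx=4.6,fy=4.6,interpolation=2),alpha=1.6))
f=optics.grab_frame('top')[:,:,::-1];cv2.imwrite('pics/t6raw.png',f);f=f[75:225,350:440]
cv2.imwrite('pics/top6.png',cv2.convertScaleAbs(cv2.resize(f,None,fx=4,fy=4,interpolation=2),alpha=1.4))
print(arm.get_state()['eef_pos'],arm.get_state()['ee_rot'])
"
```

```text
[ 0.47718575 -0.07301902  0.27937386] [-3.14079243e+00  2.18206770e-03 -1.28486963e-01]
```

View pics/side6.png

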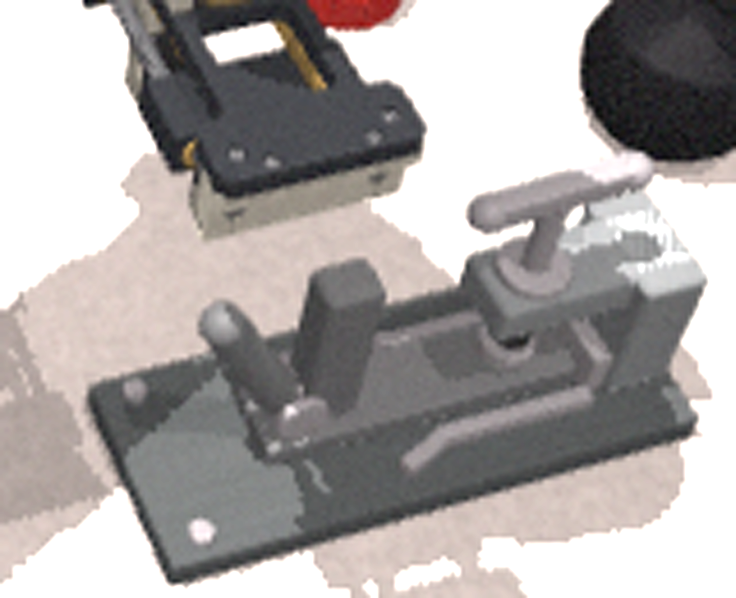

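View pics/top6.png

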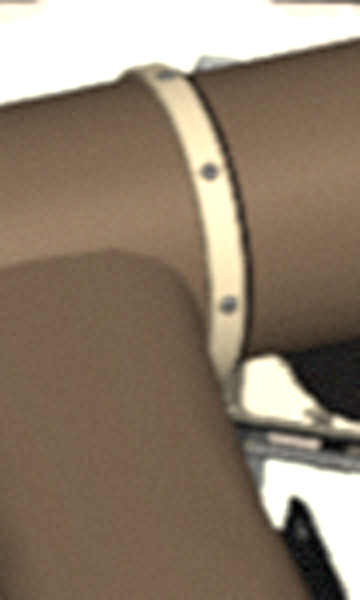

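The foot lies square between the guides with its tip against the stop block (crop (590,360)), and the upright grip stands vertical. The handle bar runs from crop (487,210) to (633,167). Going to the handle.

```bash
python3 -c "
from h import *
np.set_printoptions(precision=4,suppress=True)
Z=lambda x,y:(330+x/4.6-.4,210+y/4.6-.4)
o=np.array([.669,-.0995]);y=-.128;e=np.array([np.cos(y),np.sin(y)]);n=np.array([-e[1],e[0]])
for k,p,z in [('griptop',(349,277),.135),('h1',(487,210),.165),('h2',(633,167),.165)]:
    w=cast('side',Z(*p),z);print(k,w,(w[:2]-o)@e,(w[:2]-o)@n)
rows([.669,-.099,.25],-.12)
"
```

```text
griptop [ 0.5716 -0.082   0.135 ] -0.09885480347145924 0.00496766712763555
h1 [ 0.633  -0.0929  0.165 ] -0.036503368806672314 0.0019513093936928553
h2 [ 0.7096 -0.1     0.165 ] 0.040291007843375345 0.004726246562877089
t 9.75 delta m [0.1936 0.0012 0.029 ] rot deg [-0.05  0.12 -0.49] rows 3.9
```

{"api": "jog_arm", "payload": {"motion": [[[0.05,0.001,0,0,0.1,1,0.06],[0.1,0.001,0.01,0,0.1,0,-0.0],[0.15,0.001,0.02,0,0.1,-1,0.06],[0.194,0.001,0.029,0,0.1,-1.5,0.06],[0.194,0.001,0.029,0,0.1,-1.5,0.06],[0.194,0.001,0.029,0,0.1,-1.5,0.06]]]}}

```text
t: 10.35
eef_pos: [0.6702, -0.0993, 0.2461]
ee_rot: [3.141, 0.006, -0.103]
force: [-0.8, 0.1, -0.5]
width: 0.06
```

```bash
python3 -c "
from h import *
rows([.669,-.0995,.168],-.10)
print(arm.get_state()['q'],arm.get_state()['width'])
f=optics.grab_frame('side')[:,:,::-1];f=f[150:310,330:490]
cv2.imwrite('pics/side7.png',cv2.convertScaleAbs(cv2.resize(f,None,fx=3.7,fy=3.7,interpolation=2),alpha=1.6))
"
```

```text
t 10.35 delta m [-0.0007  0.0003  0.0781] rot deg [ 0.02  0.33 -0.19] rows 1.6
[ 1.39389979e-01  3.67468007e-01  1.98038348e-02 -1.07344409e-03
 -1.22876501e+00  1.32851715e+00] 0.059957748586999524
```

View pics/side7.png

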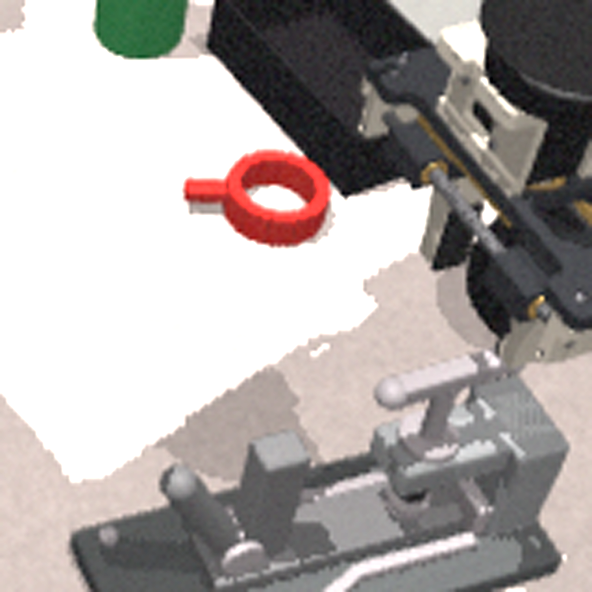

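The fingers straddle the bar line. Descending onto the handle.

{"api": "jog_arm", "payload": {"motion": [[[0,0,0.03,0,0.3,0,0.06],[0,0,0.055,0,0.3,0,0.06],[0,0,0.07,0,0.3,0,0.06],[-0.001,0,0.078,0,0.3,0,0.06],[-0.001,0,0.078,0,0.3,0,0.06]]], "newtons": 12}}

```text
t: 10.9
eef_pos: [0.6679, -0.099, 0.1698]
ee_rot: [3.141, -0.001, -0.103]
force: [0.3, -0.1, 0.3]
width: 0.0601
```

```bash
python3 -c "
from h import *
rows([.669,-.0995,.168],-.10)
f=optics.grab_frame('side')[:,:,::-1];f=f[150:310,330:490]
cv2.imwrite('pics/side8.png',cv2.convertScaleAbs(cv2.resize(f,None,fx=3.7,fy=3.7,interpolation=2),alpha=1.6))
"
```

```text
t 10.90 delta m [0.0011 0.0004 0.0018] rot deg [ 0.01 -0.08 -0.15] rows 0.0
```

View pics/side8.png

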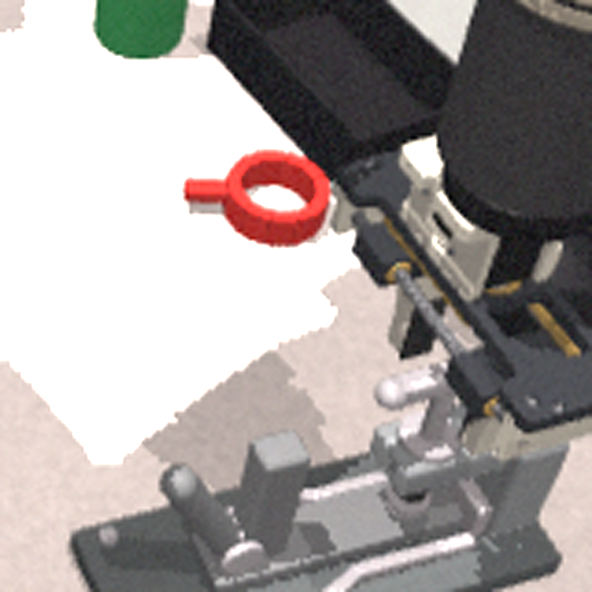

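{"api": "jog_arm", "payload": {"motion": [[[0.001,0.0005,0.001,0,0,0,0.02],[0.001,0.0005,0.001,0,0,0,0.005],[0.001,0.0005,0.001,0,0,0,0.005],[0.001,0.0005,0.001,0,0,0,0.005],[0.001,0.0005,0.001,0,0,0,0.005],[0.001,0.0005,0.001,0,0,0,0.005],[0.001,0.0005,0.001,0,0,0,0.005],[0.001,0.0005,0.001,0,0,0,0.005]]], "newtons": 15}}

```text
t: 11.75
eef_pos: [0.6695, -0.0997, 0.1698]
ee_rot: [3.141, -0.003, -0.102]
force: [0.0, 0.7, -0.5]
width: 0.0138
```

```bash
python3 -c "
from station import arm
s=arm.get_state();print(s)"
```

```text
{'t': 11.75, 'q': array([ 1.39977864e-01,  4.14171264e-01, -8.98611211e-02,  1.05813711e-03,
       -1.06420100e+00,  1.32807675e+00]), 'qd': array([-1.91216027e-06, -1.91832335e-03, -1.44412403e-05,  4.45164614e-04,
        1.04464348e-03, -5.22061526e-04]), 'joint_efforts': array([  0.23306108, -60.43275833,  27.42048025,   6.16063133,
         0.15549633,  -0.16697676]), 'eef_pos': array([ 0.66951877, -0.09969234,  0.16977241]), 'ee_rot': array([ 3.14130919e+00, -2.71027916e-03, -1.02229103e-01]), 'force': array([ 0.04003429,  0.65918078, -0.49293999]), 'moment': array([-0.22430624, -0.027027  ,  0.12326887]), 'width': 0.013841296043497943}
```

{"api": "jog_arm", "payload": {"motion": [[[0,0,0,0,0,0,0.005],[0,0,0,0,0,3,0.005],[0,0,0,0,0,6,0.005],[0,0,0,0,0,9,0.005]]], "newtons": 40}}

```text
t: 12.15
eef_pos: [0.6695, -0.0999, 0.1698]
ee_rot: [3.141, -0.003, -0.261]
force: [0.1, -2.2, -0.5]
width: 0.0137
```

```bash
cat > m.py <<'E'
from h import *
s=arm.get_state(); g=open("log.txt","a")
l="t %.2f yaw %.4f pos %s Mz %.3f Mxy %s F %s e6 %.3f q6 %.4f w %.4f"%(s["t"],s["ee_rot"][2],np.round(s["eef_pos"],4),s["moment"][2],np.round(s["moment"][:2],2),np.round(s["force"],1),s["joint_efforts"][5],s["q"][5],s["width"]); print(l); g.write(l+"\n")
E
python3 m.py
```

```text
t 12.15 yaw -0.2614 pos [ 0.6695 -0.0999  0.1698] Mz 0.165 Mxy [-0.54  0.04] F [ 0.1 -2.2 -0.5] e6 0.671 q6 1.1689 w 0.0137
```

{"api": "jog_arm", "payload": {"motion": [[[0,0,0,0,0,3,0.005],[0,0,0,0,0,6,0.005]]]}}

```text
t: 12.35
eef_pos: [0.6694, -0.1, 0.1698]
ee_rot: [3.141, -0.003, -0.368]
force: [-0.7, -1.1, 0.4]
width: 0.0139
```

```bash
python3 m.py
```

```text
t 12.35 yaw -0.3681 pos [ 0.6694 -0.1     0.1698] Mz 0.191 Mxy [-0.37  0.06] F [-0.7 -1.1  0.4] e6 0.645 q6 1.0621 w 0.0139
```

{"api": "jog_arm", "payload": {"motion": [[[0,0,0,0,0,3,0.005],[0,0,0,0,0,6,0.005]]]}}

```text
t: 12.55
eef_pos: [0.6694, -0.1002, 0.1698]
ee_rot: [3.141, -0.003, -0.475]
force: [0.1, -1.4, 0.5]
width: 0.0137
```

```bash
python3 m.py
```

```text
t 12.55 yaw -0.4750 pos [ 0.6694 -0.1002  0.1698] Mz 0.189 Mxy [-0.38  0.1 ] F [ 0.1 -1.4  0.5] e6 0.644 q6 0.9553 w 0.0137
```

The free-turn feel is steady: Mz ≈ 0.19, e6 ≈ 0.645. I'll keep the same speed and watch for a rise.

{"api": "jog_arm", "payload": {"motion": [[[0,0,0,0,0,3,0.005],[0,0,0,0,0,6,0.005]]]}}

```text
t: 12.75
eef_pos: [0.6693, -0.1003, 0.1698]
ee_rot: [3.141, -0.002, -0.582]
force: [0.2, -1.3, -0.2]
width: 0.0135
```

```bash
python3 m.py
```

```text
t 12.75 yaw -0.5818 pos [ 0.6693 -0.1003  0.1698] Mz 0.185 Mxy [-0.3   0.11] F [ 0.2 -1.3 -0.2] e6 0.644 q6 0.8485 w 0.0135
```

{"api": "jog_arm", "payload": {"motion": [[[0,0,0,0,0,3,0.005],[0,0,0,0,0,6,0.005]]]}}

```text
t: 12.95
eef_pos: [0.6692, -0.1004, 0.1698]
ee_rot: [3.141, -0.002, -0.689]
force: [-0.0, -1.5, 0.5]
width: 0.0138
```

```bash
python3 m.py
```

```text
t 12.95 yaw -0.6885 pos [ 0.6692 -0.1004  0.1698] Mz 0.248 Mxy [-0.35  0.16] F [-0.  -1.5  0.5] e6 0.644 q6 0.7417 w 0.0138
```

{"api": "jog_arm", "payload": {"motion": [[[0,0,0,0,0,3,0.005],[0,0,0,0,0,6,0.005]]]}}

```text
t: 13.15
eef_pos: [0.6691, -0.1005, 0.1698]
ee_rot: [3.141, -0.002, -0.795]
force: [0.8, -0.6, -0.3]
width: 0.0135
```

```bash
python3 m.py
```

```text
t 13.15 yaw -0.7953 pos [ 0.6691 -0.1005  0.1698] Mz 0.190 Mxy [-0.28  0.13] F [ 0.8 -0.6 -0.3] e6 0.644 q6 0.6348 w 0.0135
```

Mz is noisy (±0.03), but e6 is a very clean signal. Continuing on e6, backed by Mz.

{"api": "jog_arm", "payload": {"motion": [[[0,0,0,0,0,3,0.005],[0,0,0,0,0,6,0.005]]]}}

```text
t: 13.35
eef_pos: [0.669, -0.1006, 0.1697]
ee_rot: [3.141, -0.002, -0.902]
force: [-1.2, -0.1, -0.1]
width: 0.0133
```

```bash
python3 m.py
```

```text
t 13.35 yaw -0.9021 pos [ 0.669  -0.1006  0.1697] Mz 0.206 Mxy [-0.24  0.16] F [-1.2 -0.1 -0.1] e6 0.645 q6 0.5281 w 0.0133
```

{"api": "jog_arm", "payload": {"motion": [[[0,0,0,0,0,3,0.005],[0,0,0,0,0,6,0.005]]]}}

```text
t: 13.55
eef_pos: [0.6689, -0.1007, 0.1698]
ee_rot: [3.141, -0.002, -1.009]
force: [-1.4, -0.9, -0.3]
width: 0.0137
```

```bash
python3 m.py
```

```text
t 13.55 yaw -1.0089 pos [ 0.6689 -0.1007  0.1698] Mz 0.187 Mxy [-0.2   0.26] F [-1.4 -0.9 -0.3] e6 0.644 q6 0.4212 w 0.0137
```

{"api": "jog_arm", "payload": {"motion": [[[0,0,0,0,0,3,0.005],[0,0,0,0,0,6,0.005]]]}}

```text
t: 13.75
eef_pos: [0.6688, -0.1008, 0.1698]
ee_rot: [3.141, -0.002, -1.116]
force: [-0.8, -0.9, 1.2]
width: 0.0138
```

```bash
python3 m.py
```

```text
t 13.75 yaw -1.1157 pos [ 0.6688 -0.1008  0.1698] Mz 0.203 Mxy [-0.19  0.2 ] F [-0.8 -0.9  1.2] e6 0.645 q6 0.3144 w 0.0138
```

{"api": "jog_arm", "payload": {"motion": [[[0,0,0,0,0,3,0.005],[0,0,0,0,0,6,0.005]]]}}

```text
t: 13.95
eef_pos: [0.6686, -0.1008, 0.1698]
ee_rot: [3.141, -0.003, -1.222]
force: [-1.1, -0.7, 1.2]
width: 0.0137
```

```bash
python3 m.py
```

```text
t 13.95 yaw -1.2225 pos [ 0.6686 -0.1008  0.1698] Mz 0.172 Mxy [-0.1   0.19] F [-1.1 -0.7  1.2] e6 0.644 q6 0.2076 w 0.0137
```

{"api": "jog_arm", "payload": {"motion": [[[0,0,0,0,0,3,0.005],[0,0,0,0,0,6,0.005]]]}}

```text
t: 14.15
eef_pos: [0.6685, -0.1009, 0.1698]
ee_rot: [3.141, -0.003, -1.329]
force: [-0.6, -0.2, 0.5]
width: 0.0136
```

```bash
python3 m.py
```

```text
t 14.15 yaw -1.3292 pos [ 0.6685 -0.1009  0.1698] Mz 0.167 Mxy [-0.03  0.27] F [-0.6 -0.2  0.5] e6 0.644 q6 0.1008 w 0.0136
```

{"api": "jog_arm", "payload": {"motion": [[[0,0,0,0,0,3,0.005],[0,0,0,0,0,6,0.005]]]}}

```text
t: 14.35
eef_pos: [0.6683, -0.1009, 0.1698]
ee_rot: [3.141, -0.003, -1.436]
force: [-0.8, 0.2, 0.6]
width: 0.0139
```

```bash
python3 m.py
```

```text
t 14.35 yaw -1.4360 pos [ 0.6683 -0.1009  0.1698] Mz 0.197 Mxy [-0.    0.27] F [-0.8  0.2  0.6] e6 0.644 q6 -0.0060 w 0.0139
```

{"api": "jog_arm", "payload": {"motion": [[[0,0,0,0,0,3,0.005],[0,0,0,0,0,6,0.005]]]}}

```text
t: 14.55
eef_pos: [0.6682, -0.1009, 0.1698]
ee_rot: [3.141, -0.003, -1.543]
force: [0.1, -0.7, 1.3]
width: 0.0134
```

```bash
python3 m.py
```

```text
t 14.55 yaw -1.5427 pos [ 0.6682 -0.1009  0.1698] Mz 0.223 Mxy [-0.04  0.26] F [ 0.1 -0.7  1.3] e6 0.584 q6 -0.1128 w 0.0134
```

{"api": "jog_arm", "payload": {"motion": [[[0,0,0,0,0,3,0.005],[0,0,0,0,0,6,0.005]]]}}

```text
t: 14.75
eef_pos: [0.6681, -0.1009, 0.1697]
ee_rot: [3.141, -0.003, -1.649]
force: [-0.8, 0.7, 1.4]
width: 0.0135
```

```bash
python3 m.py
```

```text
t 14.75 yaw -1.6493 pos [ 0.6681 -0.1009  0.1697] Mz 0.283 Mxy [0.02 0.21] F [-0.8  0.7  1.4] e6 0.529 q6 -0.2195 w 0.0135
```

The pad has made contact at yaw ≈ −1.43: e6 has dropped 0.115 (at 0.5 per rad) and Mz has risen ~0.09, so about 24 N. A little more.

{"api": "jog_arm", "payload": {"motion": [[[0,0,0,0,0,3,0.005]]]}}

```text
t: 14.85
eef_pos: [0.668, -0.1009, 0.1697]
ee_rot: [3.141, -0.003, -1.703]
force: [-0.6, 0.0, 0.2]
width: 0.0136
```

```bash
python3 m.py
```

```text
t 14.85 yaw -1.7035 pos [ 0.668  -0.1009  0.1697] Mz 0.350 Mxy [ 0.03 -0.01] F [-0.6  0.   0.2] e6 0.580 q6 -0.2737 w 0.0136
```

Mz is about 0.16 above free, and the angle since contact (~0.27 rad) gives about 28 N. Releasing.

{"api": "jog_arm", "payload": {"motion": [[[0,0,0,0,0,0,0.03],[0,0,0,0,0,0,0.05],[0,0,0,0,0,0,0.06],[0,0,0,0,0,0,0.06],[0,0,0,0,0,0,0.06]]]}}

```text
t: 15.35
eef_pos: [0.668, -0.1009, 0.1698]
ee_rot: [3.141, -0.003, -1.703]
force: [-0.6, -0.2, 0.6]
width: 0.0483
```

{"api": "jog_arm", "payload": {"motion": [[[0,0,-0.02,0,0,0,0.06],[0,0,-0.06,0,0,0,0.06],[0,0,-0.1,0,0,0,0.06],[0,0,-0.14,0,0,0,0.06],[0,0,-0.18,0,0,0,0.06],[0,0,-0.18,0,0,0,0.06]]]}}

```text
t: 15.95
eef_pos: [0.6701, -0.101, 0.3571]
ee_rot: [-3.132, -0.003, -1.703]
force: [0.8, -0.5, 0.3]
width: 0.06
```

```bash
python3 m.py; python3 -c "
from h import *
f=optics.grab_frame('side')[:,:,::-1];cv2.imwrite('pics/s9.png',f);f=f[210:340,330:490]
cv2.imwrite('pics/side9.png',cv2.convertScaleAbs(cv2.resize(f,None,fx=4.6,fy=4.6,interpolation=2),alpha=1.6))
"
```

```text
t 15.95 yaw -1.7025 pos [ 0.6701 -0.101   0.3571] Mz -0.030 Mxy [ 0.07 -0.11] F [ 0.8 -0.5  0.3] e6 -0.002 q6 -0.2726 w 0.0600
```

View pics/side9.png

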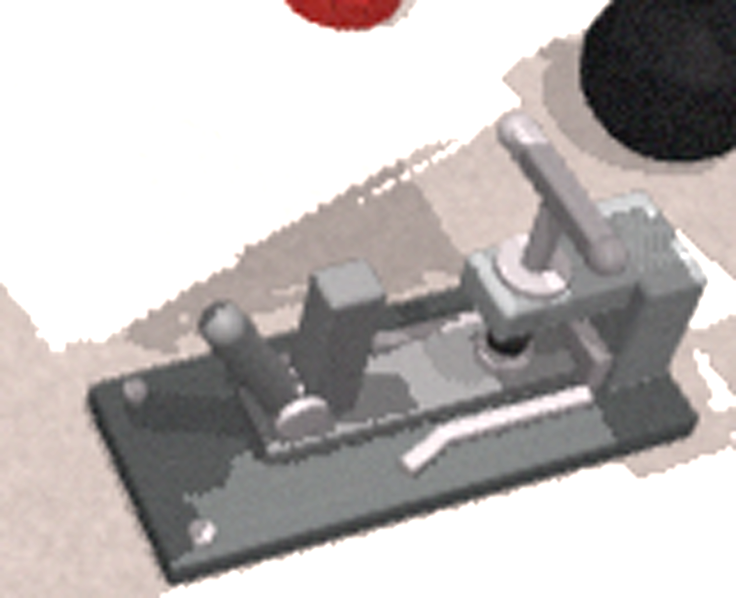

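View pics/s9.png

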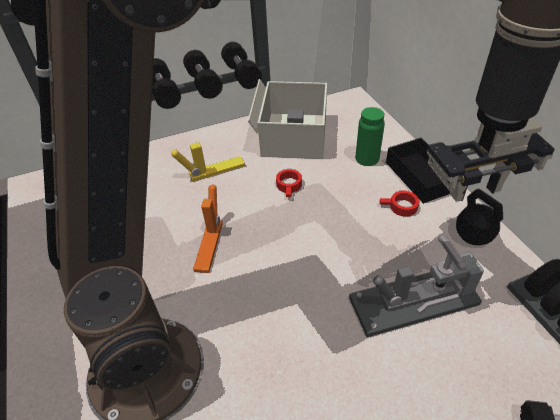

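The side view shows the pad resting on the foot (crop (505,350)), the tip at the stop (590,370), and the upright grip at the same pixel as before clamping (349,277). The handle is released and the other gear is in place. Measured relative to the handle axis, the grip is at x ≈ −0.101 m (home is −0.100). Handing in.

```bash
python3 -c "
from station import arm
s=arm.get_state(); print(abs(s['qd']).max()); arm.job_done()"
```

```text
0.07433072877023264
the job is handed in; nothing more can be done
```

The grey trainer is mounted in the clamp and the job is handed in at about 16 s; no verdict was reported.

**Insertion:** I slid the foot in between the guides until it stalled against the back stop at about 8 N. The last view shows the foot flat and square. The grip is about 1 mm from its home position, judged against the handle axis.

**Clamping:** I turned the T-handle clockwise about 1.6 rad in one grasp.
- The pad touched the foot after about 1.33 rad.
- I stopped about 0.27 rad past that. The wrist torque was then about 0.16 N m above free, which corresponds to roughly 28–33 N.
- I then released the handle and raised the arm clear. In the last side view the grip had not shifted and no other gear had visibly moved.

**Checks that disagreed or were not made:**
- The wrist torque was noisy, by about ±0.03 N m.
- The last-joint torque tracked the rise well until the final one-row step, where it moved the wrong way. For that step I relied on the wrist torque and the turned angle.
- The two cameras disagreed by 2–5 mm on the clamp's sideways position, so I aligned the foot relative to the guides in the side view.
- The top view was blocked by the arm after insertion, so I have no final check from above.

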